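Plug a tester into the round test terminal

TASK

Take the slim tester with the round finger guard out of the rack and lower its blade into the round test terminal, not the square one, until the guard rests on the brass collar. Let go only once it is all the way down, so that it stands there upright, and leave the other two drivers in the rack.

Things in the scene. Friction and masses are not known exactly. Their poses are not given: they have to be found in the camera images.
- tester: Yellow tester upright, blade down, in a rack seat (any of 3). Round handle 20 mm wide, 80 long; under it a round guard 40 wide, 5 thick; then a steel blade 6 wide, 58 long. Origin: handle's centre, 45 mm above guard's underside, 103 above blade end. z up the handle; x at first square to the row of seats (close along x to clear neighbours). 60 g; lift 145 mm to pass over the neighbours.
- terminal_mouth (a point): Centre of the round terminal's mouth, on top of its brass collar, 78 mm above the bench; z up. Fixed grey block 100 x 100 x 70 mm, round collar 48 mm wide, 8 high, hole 25 mm wide, 72 deep: the blade has 9 mm play all round and misses the bottom. Guard seated: tester's origin is 45 mm above this point. A like block with square collar and hole is the wrong one; they may change places.
- fat_driver: Bystander in the rack: plain screwdriver, thick waisted yellow handle 32 mm wide, 76 mm long, no guard. Origin at the handle's centre, 38 mm above the rack's top. The wooden rack is fixed, 70 x 250 mm, 70 mm high, its three seats in a row 85 mm apart, holes 15 mm wide.
- stubby_driver: Bystander in the rack: short screwdriver, stubby yellow handle 34 mm wide, 42 mm long, no guard. Origin at the handle's centre, 21 mm above the rack's top.
Things that resemble listed ones, but are neither listed nor needed, are in the scene too. What is shaped like the part that bears terminal_mouth but purple is not meant. Leave any black look-alike of the tester alone.

How it is judged (in metres and radians):
On the way:
1. the tester, still held, has its blade all but fully down in the round terminal (guard within 12 mm of the collar) (z of tester in the frame of terminal_mouth below 0.057 m and horizontal distance between tester and terminal_mouth below 0.02 m and contact force between the fingers and tester above 0.5 N), for 0.1 s.
At the end, for the whole second after the job is handed in: The tester stands at rest in the round terminal, its guard on the collar (origin 38 to 51 mm above the mouth, within 16 mm of its axis, within 10 degrees of upright), and the other two drivers are within 20 mm of where they started (z of tester in the frame of terminal_mouth between 0.038 and 0.051 m and horizontal distance between tester and terminal_mouth below 0.016 m and angle between tester's own z axis and vertical below 0.175 rad and linear speed of tester below 0.02 m/s and distance of each of fat_driver, stubby_driver from where it was at the start of the episode below 0.02 m); the robot touches nothing.
It fails at once if the thick-handled driver is shifted more than 20 mm (distance of fat_driver from where it was at the start of the episode above 0.02 m).
It fails at once if the stubby driver is shifted more than 20 mm (distance of stubby_driver from where it was at the start of the episode above 0.02 m).
It also fails if it takes over 54 s, if anything falls off the work surface, if the arm or the gripper's body presses on something with over 40 N, if the wrist force passes 120 N, or if a joint passes its speed limit or range.

ROBOT

A 6-joint arm with a two-finger parallel gripper is mounted at the origin on the work surface. World frame = base frame: x ahead of the robot, y to its left, z up, the work surface at z = 0. Lengths are in mm, angles in rad, forces in N, time in s.
With the tool pointing down it reaches from about 400 to 925 mm from the base axis. Payload 12.5 kg.
Tool frame: the origin (TCP) lies on the centre line of the jaws, within the pads' length; the fingertips stand 17 mm ahead of it and the grasp point (between the pads) lies 2 mm behind it; z points along the fingers, y is the line along which they close (so a half turn about z gives the same grasp; the last joint's range is limited). The gripper opens to 95 mm and grips with 3 to 60 N. Pads are 20 mm wide; open, the fingers measure 119 mm over their backs; the gripper's body (75 mm by 180 mm) begins 59 mm behind the grasp point.
Start: joints at [-1.343, 0.491, 1.559, -0, 1.092, -0.106], TCP at [204.795, -590.511, 231.661] pointing down, gripper open.
Joint ranges: [-3.1, 3.1], [-0.84, 2.19], [0.05, 2.79], [-1.13, 4.28], [0.06, 2.93], [-2.69, 2.69]. Speed limits (rad/s): [2.22, 2.22, 2.79, 3.14, 3.14, 3.14].

INTERFACE

Orientations are given as [roll, pitch, yaw] about the fixed x, y, z axes, in that order (R = Rz(yaw) Ry(pitch) Rx(roll)).
In Python, from cell import env gives the robot as it stands.
- The arm moves only by the tool drive_tool, never from a script. Its argument "deltas" is text: rows parted by semicolons, each of 4 numbers parted by spaces: the shift along the world's x, y, z normalised to -1 to 1, where 1 is 100 mm, then the turn about the world's z normalised to -1 to 1, where 1 is 180 degrees. A call has 1 to 10 rows; each row shifts and turns the commanded pose from where the row before left it; what a row does not reach is not made up. A row lasts 1/12 s, in which the tool goes at most 41.7 mm and 7.16 degrees, less where a joint would pass 70% of its speed; a pose out of reach is approached as far as the arm can. A call with a number of a shift or a turn outside -1 to 1 is refused whole. A call with a gripper value outside its range is refused whole. "gripper" is the closure, from 0 (fully open) to 1 (shut), set as the call begins (left out, the last holds). The fingers move at their own pace and stop on an object; the grip force is fixed at half the most. Time passes only in rows, so rows that do not move let the fingers close. It gives the time, the measured TCP pose, the force, the opening and the grip force at its end, in the units of the state.
- env.state(): the state, without advancing time (a new reading comes with each control period).
- env.read_camera(name): name is "scene" or "top" or "wrist"; returns (picture, depth): 420x560x3 uint8, red, green, blue; 420x560 float32, mm along the optical axis (not along the pixel's ray), 0 where there is no reading.
- env.camera_params(name): a dict with "mtx" (3x3 intrinsics, pixels), "k1" (the pictures are not rectified: a ray, as slopes to the right and down, at radius r is drawn at 1 + k1 r^2 times it, then the intrinsics apply), "camera_from_world" (4x4, takes a point from world to camera coordinates); the wrist camera has in their place "mount" (4x4, takes a point from camera to tool coordinates, whose origin is the TCP and whose axes are the flange's). Camera axes: x right, y down, z forward; pixel columns grow to the right and rows downward; lengths in mm; the calibration is good to about 2 mm. A picture is of the moment at which its call begins: read the wrist's pose just before it. camera_params takes no time and is no camera call.
- env.job_done(): hands the job in; it is judged then, once.
The state is a dict: "t": time; "joints": joint angles; "qvel": joint speeds; "tau": joint torques, N m; "eef_pos": TCP position; "tcp_rot": TCP orientation; "ft_force": force on the tool from outside, world axes, zero at the start; "moment": the same for the moment, N m; "opening": opening from 0.0 (shut) to 1.0 (fully open); "grip_force": force on a finger pad.
Only numpy, scipy, OpenCV 4.12 (cv2) and the standard library are available. Lean on these libraries where they do the work, as an engineer would, in place of code of your own. Each camera call takes 0.05 s, during which the arm holds its last target. There are 200 camera calls.

## Working session

There is one attempt and no reset: what is moved stays moved. The work goes in short steps, Python scripts to look and compute and a tool call to move; the robot and the scene stay as the last step left them, time stands still between calls to the robot, and variables do not carry over. Pictures are saved under pics/ and viewed, at most 10 in all, crops included, and the job is handed in when it is done.

Besides the shell and the picture viewer there is one more tool, called after ">>>" as name(argument=value, ...) on one line, values as JSON. drive_tool: Moves the arm, as the interface text tells. Its arguments: {"type":"object","properties":{"deltas":{"type":"string"},"gripper":{"type":"number"}},"required":["deltas"]}

```bash
mkdir -p pics
cat > h.py <<'E'
import numpy as np,cv2
from cell import env
from scipy.spatial.transform import Rotation as R
def cam(n):
    s=env.state(); p=env.camera_params(n); im,d=env.read_camera(n)
    if 'mount' in p:
        T=np.eye(4);T[:3,:3]=R.from_euler('xyz',s['tcp_rot']).as_matrix();T[:3,3]=s['eef_pos']
        W=T@np.array(p['mount'])
    else: W=np.linalg.inv(p['camera_from_world'])
    return im,d,np.array(p['mtx']),p['k1'],W
def slopes(uv,K,k1):
    return cv2.undistortPoints(np.float64(uv).reshape(-1,1,2),K,np.array([k1,0,0,0,0.])).reshape(-1,2)
def cloud(d,K,k1,W):
    v,u=np.mgrid[:d.shape[0],:d.shape[1]]
    s=slopes(np.stack([u,v],-1),K,k1); z=d.reshape(-1,1)
    P=np.hstack([s*z,z])@W[:3,:3].T+W[:3,3]
    return P.reshape(*d.shape,3)
def plane(uv,z,K,k1,W):
    s=slopes(uv,K,k1); r=np.hstack([s,np.ones((len(s),1))])@W[:3,:3].T
    return W[:3,3]+r*((z-W[2,3])/r[:,2:])
def save(n,im): cv2.imwrite('pics/'+n,im[...,::-1])
E
python3 - <<'E'
from h import *
for n in('top','scene'):
    im,d,K,k1,W=cam(n); save(n+'1.png',im); np.savez(n+'1.npz',im=im,d=d,K=K,k1=k1,W=W); print(n,W.round(2).tolist(),k1)
print(env.state())
E
```

```text
top [[0.02, -1.0, 0.09, 348.51], [-1.0, -0.02, 0.01, 68.66], [-0.01, -0.09, -1.0, 1593.56], [0.0, 0.0, 0.0, 1.0]] -0.03470265241837517
scene [[0.29, 0.63, -0.72, 1294.53], [0.96, -0.19, 0.22, -161.95], [0.01, -0.75, -0.66, 846.9], [0.0, 0.0, 0.0, 1.0]] -0.04759932930443335
{'t': 0.1, 'joints': array([-1.34259709e+00,  4.91510780e-01,  1.55935869e+00, -3.20059432e-05,
        1.09167009e+00, -1.05589158e-01]), 'qvel': array([ 0.00076601, -0.0010094 , -0.00214954,  0.00101304,  0.00042202,
        0.0002048 ]), 'tau': array([ 4.78683374e-03, -6.13620615e+01, -2.58607543e+01,  6.94253622e-02,
        4.70460684e-02, -7.75748822e-05]), 'eef_pos': array([ 204.74628005, -590.32486432,  231.12329211]), 'tcp_rot': array([-3.14064802e+00, -7.15679727e-05,  3.33803132e-01]), 'ft_force': array([-0.06440923, -0.14172655,  0.37267883]), 'moment': array([-0.0095835 ,  0.00475918, -0.05720656]), 'grip_force': 0.0, 'opening': 0.9977884496734272}
```

View pics/top1.png

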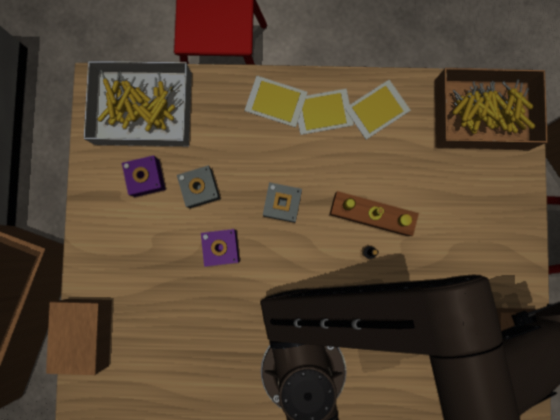

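View pics/scene1.png

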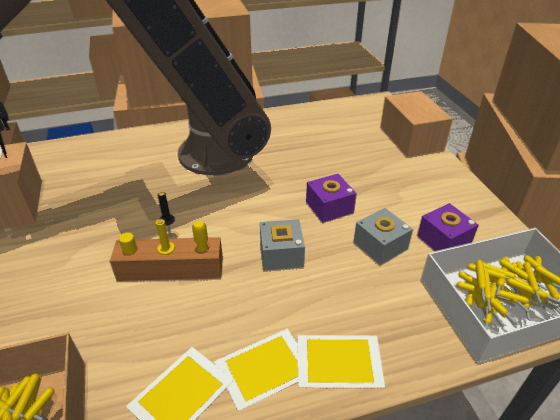

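Top view: the yellow-handled things in the rack are at (349,204), (376,212) and (406,220), and the black look-alike is at (370,252). The terminals are grey round at (197,186), grey square at (282,201), and purple at (141,175) and (219,248). The loose yellow drivers are in the boxes. In the scene view, the slim handle with a round guard is the middle seat at (163,238). I'll check this in a crop and measure.

Run:
```python
from h import *
Z={n:np.load(n+'1.npz') for n in('top','scene')}
o=[]
for n,boxes in (('top',{'L':(338,193,361,215),'M':(363,200,390,224),'Rr':(394,208,420,232),'round':(178,168,217,206),'sq':(264,184,300,220),'rack':(325,188,422,240)}),('scene',{'L':(190,215,212,256),'M':(152,216,177,256),'Rr':(116,228,140,256),'round':(372,214,398,232)})):
    z=Z[n]; im=z['im']; P=cloud(z['d'],z['K'],float(z['k1']),z['W']); hsv=cv2.cvtColor(im,cv2.COLOR_RGB2HSV)
    for k,(a,b,c,e) in boxes.items():
        h=hsv[b:e,a:c]; p=P[b:e,a:c]
        m=(h[...,0]>14)&(h[...,0]<35)&(h[...,1]>140)
        if k=='rack': m=p[...,2]>40
        q=p[m]; zt=np.percentile(q[:,2],97); t=q[q[:,2]>zt-12]
        v,u=np.nonzero(m)
        print(n,k,m.sum(),'ztop',zt.round(1),'topmean',t.mean(0).round(1),'mean',q.mean(0).round(1),'uv',(u.mean()+a).round(1),(v.mean()+b).round(1))
        if k in('rack','round','sq'):
            mm=((p[...,2]>50)&(p[...,2]<85)).astype(np.uint8); vv,uu=np.nonzero(mm); r=cv2.minAreaRect(np.float32(p[mm>0][:,:2])); print('   rect',r)
    if n=='top': o.append(cv2.resize(im[160:270,170:430],(780,330),interpolation=3))
    else: o.append(cv2.resize(im[180:290,100:420],(780,268),interpolation=3))
save('crop1.png',np.vstack(o))
z=Z['top'];print(plane([[376,212]],155,z['K'],float(z['k1']),z['W']))
```

```text
top L 128 ztop 151.5 topmean [ 498.8 -118.9  145.7] mean [ 497.3 -117.3  135. ] uv 349.0 203.6
top M 202 ztop 158.8 topmean [ 475.9 -194.9  188.8] mean [ 476.2 -198.1  104.4] uv 375.6 212.5
top Rr 161 ztop 119.4 topmean [ 456.3 -276.5  141. ] mean [ 455.7 -278.9  121.3] uv 405.0 219.8
top round 121 ztop 85.8 topmean [547.5 327.1  79.5] mean [548.5 327.5  77.6] uv 196.3 185.3
   rect ((548.5137939453125, 327.2749328613281), (98.44366455078125, 101.66565704345703), 18.539627075195312)
top sq 156 ztop 84.8 topmean [505.9  73.6  79. ] mean [507.2  73.2  77.5] uv 281.8 200.9
   rect ((507.5005798339844, 73.0933609008789), (99.56910705566406, 100.5638427734375), 80.4871597290039)
top rack 2124 ztop 150.4 topmean [ 475.5 -121.2  316.1] mean [ 476.2 -196.8   91.8] uv 374.5 212.9
   rect ((479.29071044921875, -202.0949249267578), (251.57716369628906, 71.94950866699219), 75.91088104248047)
scene L 401 ztop 145.2 topmean [ 515.2 -119.9  151.6] mean [ 507.7 -119.4  116.3] uv 200.1 235.6
scene M 424 ztop 155.1 topmean [ 514.4 -200.2  180.6] mean [ 483.4 -201.   105.8] uv 163.4 238.8
scene Rr 338 ztop 111.5 topmean [ 466.4 -281.7  112.5] mean [ 461.6 -282.7   94.3] uv 127.6 243.2
scene round 159 ztop 78.8 topmean [555.6 323.1  80.4] mean [555.6 323.1  80.4] uv 384.4 223.8
   rect ((538.4385375976562, 333.8697509765625), (63.60581588745117, 78.55912017822266), 65.7276382446289)
[[ 473.31972025 -190.24207303  155.        ]]
```

View pics/crop1.png

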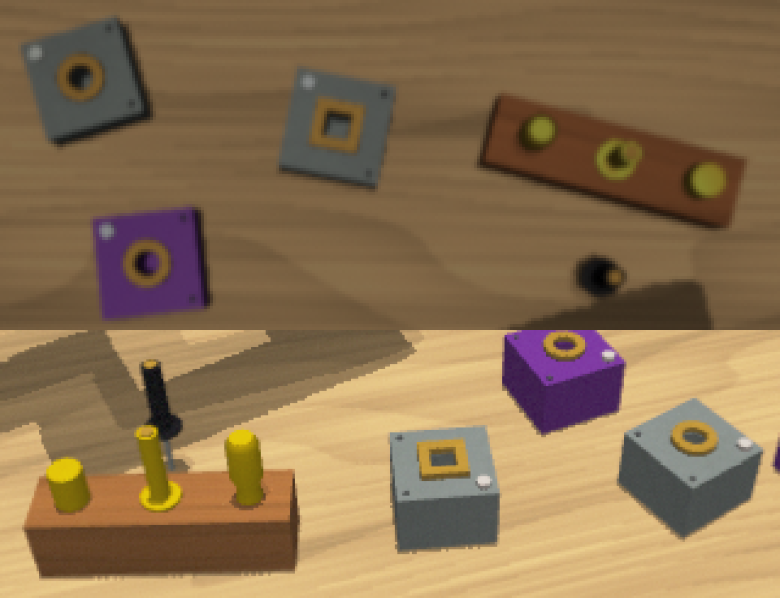

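The crop confirms it: the middle seat holds the slim handle with a round ring guard, and the grey block with the round collar is the target. Moving above the tester.

>>> drive_tool(deltas="0 0 0.3 0; 0 0 0.3 0; 0.16 0.24 0.1 0.03; 0.19 0.27 0 0.035;0.19 0.27 0 0.035;0.19 0.27 0 0.035;0.19 0.27 0 0.035;0.19 0.27 0 0.035;0.19 0.27 0 0.035;0.19 0.27 0 0.035", gripper=0)

```text
t: 0.93
eef_pos: [354.4, -376.0, 301.5]
tcp_rot: [-3.141, -0.0, 1.203]
ft_force: [1.4, 0.3, 0.1]
opening: 0.999
grip_force: 0.0
```

>>> drive_tool(deltas="0.19 0.27 0 0.04; 0.19 0.27 0 0; 0.19 0.27 0 0; 0.19 0.27 0 0; 0.19 0.27 0 0;0.19 0.27 0 0;0.1 0.1 0 0;0 0 0 0;0 0 0 0;0 0 0 0")

```text
t: 1.77
eef_pos: [477.3, -206.0, 301.5]
tcp_rot: [-3.141, 0.0, 1.323]
ft_force: [0.5, -0.2, -0.0]
opening: 1.005
grip_force: 0.0
```

Run:
```python
from h import *
im,d,K,k1,W=cam('wrist'); save('w1.png',im); np.savez('w1.npz',im=im,d=d,K=K,k1=k1,W=W); print(W.round(2).tolist()); print(env.camera_params('wrist')['mount'])
print(env.state()['eef_pos'],env.state()['t'])
im,d,K,k1,W=cam('scene');np.savez('s2.npz',im=im,d=d,K=K,k1=k1,W=W)
```

```text
[[0.97, -0.24, -0.06, 495.52], [-0.25, -0.94, -0.25, -133.48], [-0.0, 0.26, -0.96, 454.09], [0.0, 0.0, 0.0, 1.0]]
[[ 6.53780545e-04 -9.64803113e-01 -2.62972481e-01  7.47284463e+01]
 [ 9.99999777e-01  5.95582357e-04  3.01022703e-04 -2.52338142e-01]
 [-1.33805871e-04 -2.62972619e-01  9.64803288e-01 -1.52633344e+02]
 [ 0.00000000e+00  0.00000000e+00  0.00000000e+00  1.00000000e+00]]
[ 477.22692414 -206.22211709  301.51673616] 1.8167
```

View pics/w1.png

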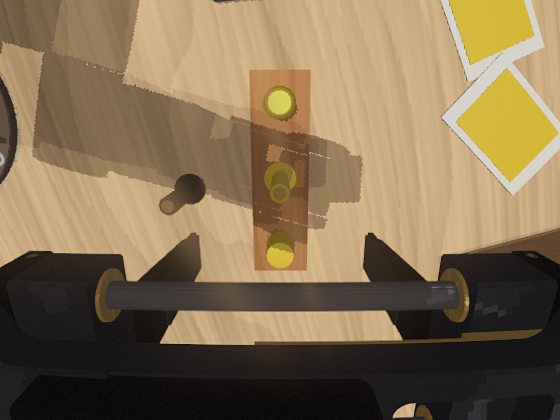

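The wrist view shows the rack upright at columns 250–310, so the closing line is square to it. The tester's handle top is at (280,193) with its guard at (280,178). The black look-alike is at (168,206)–(190,188), near the left finger's path, so I'll measure both.

Run:
```python
from h import *
z=np.load('w1.npz');im,d,K,k1,W=[z[k] for k in('im','d','K','k1','W')];k1=float(k1)
P=cloud(d,K,k1,W)
g=cv2.cvtColor(im,cv2.COLOR_RGB2GRAY)
def fit(box,zr):
    a,b,c,e=box;p=P[b:e,a:c];m=(p[...,2]>zr[0])&(p[...,2]<zr[1])
    q=p[m]; v,u=np.nonzero(m)
    print(box,zr,m.sum(),q.mean(0).round(1) if m.sum() else '',cv2.minEnclosingCircle(np.float32(q[:,:2])) if m.sum() else '', u.mean()+a,v.mean()+b)
fit((255,155,305,215),(148,162)); fit((255,155,305,215),(71,80))
B=P[165:220,155:210]; m=B[...,2]>15; q=B[m]; print('black zmax',np.percentile(q[:,2],[50,90,98]));
t=q[q[:,2]>np.percentile(q[:,2],80)];print(t.mean(0))
fit((155,165,210,220),(40,90))
print(plane([[280,193]],155,K,k1,W),plane([[280,178]],75,K,k1,W),plane([[168,206]],150,K,k1,W),plane([[190,188]],75,K,k1,W))
p=P[60:280,230:330];m=(p[...,2]>62)&(p[...,2]<74);print(cv2.minAreaRect(np.float32(p[m][:,:2])))
save('w1c.png',cv2.resize(im[150:225,150:310],(800,375),interpolation=cv2.INTER_CUBIC))
```

```text
(255, 155, 305, 215) (148, 162) 329 [ 476.3 -199.2  155. ] ((476.05023193359375, -199.80377197265625), 9.942582130432129) 279.14285714285717 192.24620060790272
(255, 155, 305, 215) (71, 80) 523 [ 477.  -196.9   74.2] ((474.4212951660156, -210.8717041015625), 43.15078353881836) 279.7705544933078 175.2963671128107
black zmax [ 95.85072105 143.60819783 144.88184012]
[ 367.96987632 -184.4739462   159.83988377]
(155, 165, 210, 220) (40, 90) 540 [ 366.5 -185.1   65.7] ((361.52618408203125, -187.6117706298828), 19.882362365722656) 192.1425925925926 186.6259259259259
[[ 476.9120326  -200.15033393  155.        ]] [[ 476.51961482 -199.94938317   75.        ]] [[ 364.5269587 -186.6087841  150.       ]] [[ 366.50438639 -184.76312279   75.        ]]
((475.91644287109375, -200.65098571777344), (249.9583282470703, 70.53788757324219), 75.90937805175781)
```

View pics/w1c.png

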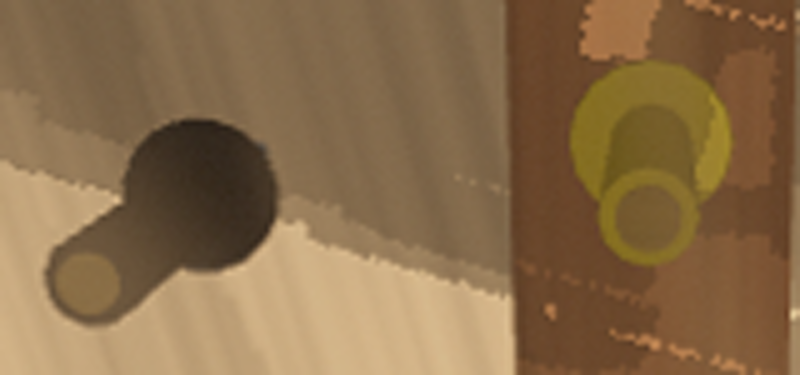

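Tester axis is at (476.4, −199.8), and the black one is 111 mm away, clear of the fingers. Descending so the TCP is at z 116.

>>> drive_tool(deltas="-0.008 0.064 0 0; 0 0 -0.3 0; 0 0 -0.3 0; 0 0 -0.3 0; 0 0 -0.3 0; 0 0 -0.3 0; 0 0 -0.2 0; 0 0 -0.15 0; 0 0 0 0; 0 0 0 0")

```text
t: 2.7
eef_pos: [476.7, -199.3, 116.6]
tcp_rot: [-3.14, -0.0, 1.322]
ft_force: [-0.4, 0.3, -0.2]
opening: 1.0
grip_force: 0.0
```

>>> drive_tool(deltas="0 0 0 0; 0 0 0 0; 0 0 0 0; 0 0 0 0; 0 0 0 0; 0 0 0 0; 0 0 0 0; 0 0 0 0;0 0 0 0;0 0 0 0", gripper=1)

```text
t: 3.53
eef_pos: [477.0, -199.1, 116.6]
tcp_rot: [3.142, 0.0, 1.323]
ft_force: [0.7, -0.1, -0.0]
opening: 0.352
grip_force: 0.0
```

>>> drive_tool(deltas="0 0 0 0; 0 0 0 0; 0 0 0 0; 0 0 0 0; 0 0 0 0; 0 0 0 0; 0 0 0 0; 0 0 0 0;0 0 0 0;0 0 0 0")

```text
t: 4.37
eef_pos: [477.0, -199.1, 116.7]
tcp_rot: [3.142, 0.0, 1.323]
ft_force: [-1.2, -0.3, -0.9]
opening: 0.207
grip_force: 30.0
```

>>> drive_tool(deltas="0 0 0.1 0; 0 0 0.2 0; 0 0 0.2 0; 0 0 0.2 0; 0 0 0.2 0; 0 0 0.2 0; 0 0 0.2 0;0 0 0.2 0;0 0 0.1 0; 0 0 0 0")

```text
t: 5.2
eef_pos: [477.5, -199.3, 279.1]
tcp_rot: [3.138, 0.001, 1.323]
ft_force: [-0.4, 0.1, -1.5]
opening: 0.205
grip_force: 30.0
```

Held (19.7 mm opening, 30 N), and the blade end is well above the neighbours. Moving to a viewing point just short of the round terminal.

>>> drive_tool(deltas="0.01 0.1 0 0; 0.025 0.2 0 0; 0.03 0.25 0 0; 0.03 0.25 0 0; 0.03 0.25 0 0; 0.03 0.25 0 0; 0.03 0.25 0 0;0.03 0.25 0 0;0.03 0.25 0 0; 0.03 0.25 0 0")

```text
t: 6.03
eef_pos: [503.7, 32.8, 275.2]
tcp_rot: [-3.139, 0.0, 1.323]
ft_force: [0.8, -0.7, -0.2]
opening: 0.208
grip_force: 30.0
```

>>> drive_tool(deltas="0.03 0.25 0 0; 0.03 0.25 0 0; 0.03 0.25 0 0; 0.03 0.25 0 0; 0.03 0.25 0 0; 0.03 0.25 0 0; 0.03 0.25 0 0;0.03 0.2 0 0;0.03 0.15 0 0; 0.03 0.1 0 0")

```text
t: 6.87
eef_pos: [533.9, 252.6, 275.4]
tcp_rot: [-3.14, 0.001, 1.324]
ft_force: [-0.4, -0.5, -1.2]
opening: 0.207
grip_force: 30.0
```

>>> drive_tool(deltas="0 0 0 0; 0 0 0 0; 0 0 0 0; 0 0 0 0; 0 0 0 0")

```text
t: 7.28
eef_pos: [534.5, 250.1, 276.8]
tcp_rot: [3.141, 0.0, 1.322]
ft_force: [0.1, -0.2, -1.4]
opening: 0.206
grip_force: 30.0
```

Run:
```python
from h import *
im,d,K,k1,W=cam('wrist'); save('w2.png',im); np.savez('w2.npz',im=im,d=d,K=K,k1=k1,W=W)
print(env.state()['eef_pos'])
P=cloud(d,K,k1,W); hsv=cv2.cvtColor(im,cv2.COLOR_RGB2HSV)
near=np.hypot(P[...,0]-548,P[...,1]-327)<75
m=near&(P[...,2]>66)&(P[...,2]<73); print('block',cv2.minAreaRect(np.float32(P[m][:,:2])))
m=near&(P[...,2]>75)&(P[...,2]<82)&(np.hypot(P[...,0]-548,P[...,1]-327)<34); q=np.float32(P[m]); print('collar',m.sum(),cv2.minEnclosingCircle(q[:,:2]),q.mean(0)); v,u=np.nonzero(m);print(u.min(),u.max(),v.min(),v.max())
```

```text
[534.56412393 250.19498324 276.83969919]
block ((547.5448608398438, 328.72735595703125), (100.78925323486328, 100.40020751953125), 18.33429527282715)Traceback (most recent call last):
  File "<stdin>", line 7, in <module>
cv2.error: OpenCV(4.12.0) /io/opencv/modules/imgproc/src/shapedescr.cpp:201: error: (-215:Assertion failed) count >= 0 && (depth == CV_32F || depth == CV_32S) in function 'minEnclosingCircle'
```

View pics/w2.png

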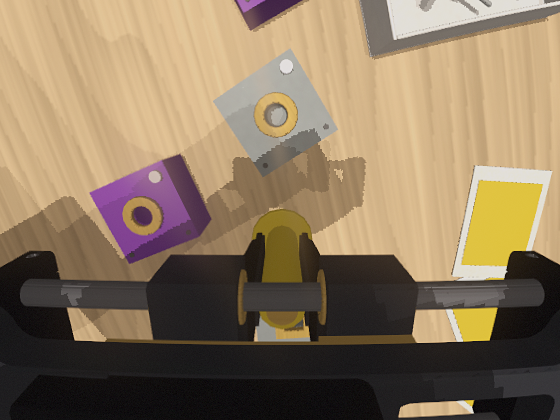

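The wrist view shows the round collar at (276,114) and the tester held, with its guard around (282,230). I'll cast a ray onto the collar and check the tester's uprightness in the scene view.

Run:
```python
from h import *
z=np.load('w2.npz');im,d,K,k1,W=[z[k] for k in('im','d','K','k1','W')];k1=float(k1)
P=cloud(d,K,k1,W);hsv=cv2.cvtColor(im,cv2.COLOR_RGB2HSV)
m=np.zeros(d.shape,np.uint8);b=(slice(80,145),slice(240,312))
m[b]=((hsv[b][...,1]>110)&(hsv[b][...,0]<30)).astype(np.uint8)
cs,_=cv2.findContours(m,cv2.RETR_EXTERNAL,2);c=max(cs,key=cv2.contourArea)
e=cv2.fitEllipse(c);print(e,plane([e[0]],78,K,k1,W),np.median(P[m>0],0))
q=plane(c.reshape(-1,2),78,K,k1,W);print(cv2.minEnclosingCircle(np.float32(q[:,:2])))
im,d,K,k1,W=cam('scene');np.savez('s3.npz',im=im,d=d,K=K,k1=k1,W=W)
T=np.array([534.6,250.2,276.8])
c2=np.linalg.inv(W)@np.append(T,1);uv=K@(c2[:3]/c2[2]);print(uv)
u,v=map(int,uv[:2]);a=max(0,u-70);bb=max(0,v-60)
print(a,bb);save('s3.png',cv2.resize(im[bb:bb+140,a:a+140],(600,600),interpolation=2))
```

```text
((275.6359558105469, 114.36918640136719), (42.734283447265625, 43.54071044921875), 3.836010217666626) [[547.8137894  328.98716536  78.        ]] [548.55325863 328.73971039  77.48329818]
((547.7135009765625, 328.65167236328125), 23.3460693359375)
[363.14928009 156.97713443   1.        ]
293 96
```

View pics/s3.png

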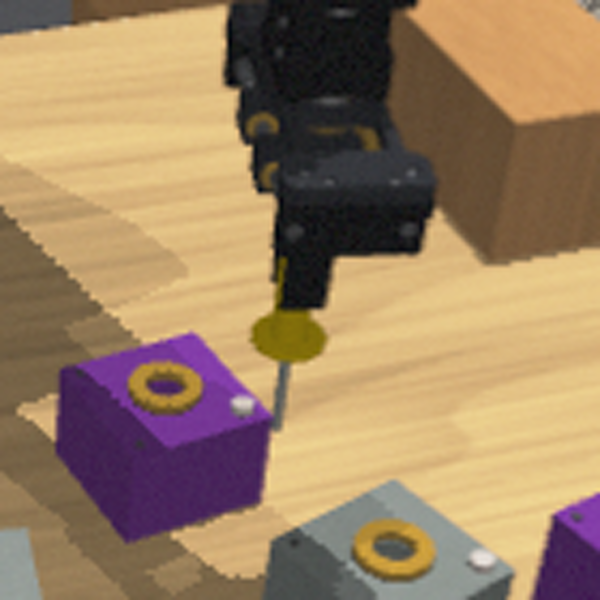

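Scene crop: the tester hangs almost vertical, with the guard at (288,337) and the blade end at (276,430) in the crop. Checking the tilt numerically.

Run:
```python
from h import *
z=np.load('s3.npz');K,W=z['K'],z['W'];k1=float(z['k1']);C=np.linalg.inv(W)
def pr(p): return cv2.projectPoints(np.float64([p]),cv2.Rodrigues(C[:3,:3])[0],C[:3,3],K,np.array([k1,0,0,0,0.]))[0].ravel()
for h in (230,172.2):
    p=pr([534.6,250.2,h]);print(h,p,(p-[293,96])*600/140)
    print('per 10mm y',pr([534.6,260.2,h])-p)
```

```text
230 [360.5873374  174.50989896] [289.66001741 336.47099554]
per 10mm y [ 4.0847997  -0.73755043]
172.2 [357.80065302 194.66821002] [277.71708438 422.86375724]
per 10mm y [ 3.95004488 -0.75644086]
```

Upright to within a millimetre. Going over the mouth at (547.7, 328.8).

>>> drive_tool(deltas="0.02 0.1 0 0; 0.03 0.2 0 0; 0.03 0.2 0 0; 0.03 0.15 0 0; 0.02 0.1 0 0; 0 0.036 0 0; 0 0 0 0; 0 0 0 0; 0 0 0 0; 0 0 0 0")

```text
t: 8.22
eef_pos: [547.5, 328.9, 276.8]
tcp_rot: [3.141, 0.0, 1.322]
ft_force: [-0.8, 0.0, -0.8]
opening: 0.205
grip_force: 30.0
```

>>> drive_tool(deltas="0 0 -0.1 0; 0 0 -0.2 0; 0 0 -0.2 0; 0 0 -0.1 0; 0 0 -0.1 0; 0 0 0 0; 0 0 0 0; 0 0 0 0")

```text
t: 8.88
eef_pos: [547.9, 329.6, 207.5]
tcp_rot: [3.141, -0.001, 1.323]
ft_force: [-0.4, -0.1, -0.7]
opening: 0.209
grip_force: 30.0
```

>>> drive_tool(deltas="0 0 -0.1 0; 0 0 -0.1 0; 0 0 -0.1 0; 0 0 -0.1 0; 0 0 -0.1 0; 0 0 -0.1 0; 0 0 -0.1 0; 0 0 -0.05 0; 0 0 0 0; 0 0 0 0")

```text
t: 9.72
eef_pos: [547.5, 329.5, 131.5]
tcp_rot: [-3.141, 0.0, 1.323]
ft_force: [-0.9, -0.2, 0.2]
opening: 0.205
grip_force: 30.0
```

>>> drive_tool(deltas="0 0 -0.02 0; 0 0 -0.02 0; 0 0 -0.02 0; 0 0 0 0; 0 0 0 0; 0 0 0 0")

```text
t: 10.22
eef_pos: [547.5, 329.5, 125.8]
tcp_rot: [3.141, -0.0, 1.323]
ft_force: [0.5, 0.1, 0.4]
opening: 0.211
grip_force: 30.0
```

Almost no contact yet, so lowering in 1 mm steps until the force rises.

>>> drive_tool(deltas="0 0 -0.01 0; 0 0 0 0; 0 0 0 0; 0 0 0 0")

```text
t: 10.55
eef_pos: [547.5, 329.5, 124.6]
tcp_rot: [3.142, 0.0, 1.323]
ft_force: [0.7, -0.2, -0.2]
opening: 0.205
grip_force: 30.0
```

>>> drive_tool(deltas="0 0 -0.01 0; 0 0 0 0; 0 0 0 0; 0 0 0 0")

```text
t: 10.88
eef_pos: [547.6, 329.5, 124.6]
tcp_rot: [3.141, -0.0, 1.323]
ft_force: [-1.2, -1.1, 7.8]
opening: 0.208
grip_force: 30.0
```

Contact (7.8 N) at exactly the expected height, so the guard is on the collar. Releasing and rising.

>>> drive_tool(deltas="0 0 0 0; 0 0 0 0; 0 0 0 0; 0 0 0 0; 0 0 0 0; 0 0 0 0; 0 0 0 0; 0 0 0 0; 0 0 0 0; 0 0 0 0", gripper=0)

```text
t: 11.72
eef_pos: [547.5, 329.5, 123.7]
tcp_rot: [3.141, 0.0, 1.323]
ft_force: [-0.2, -0.4, 0.4]
opening: 0.85
grip_force: 0.0
```

>>> drive_tool(deltas="0 0 0 0; 0 0 0.1 0; 0 0 0.2 0; 0 0 0.3 0; 0 0 0.3 0; 0 0 0.3 0; 0 0 0.2 0; 0 0 0.1 0; 0 0 0 0; 0 0 0 0")

```text
t: 12.55
eef_pos: [547.2, 329.4, 273.3]
tcp_rot: [-3.142, 0.0, 1.323]
ft_force: [-0.6, -0.2, -0.8]
opening: 0.999
grip_force: 0.0
```

Run:
```python
from h import *
im,d,K,k1,W=cam('scene');save('s4.png',cv2.resize(im[130:290,90:490],(800,320),interpolation=2))
z=np.load('s2.npz') 
z=np.load('scene1.npz')
print('rack diff',np.abs(im.astype(int)-z['im'])[210:260,185:220].mean(),np.abs(im.astype(int)-z['im'])[225:260,112:145].mean())
im,d,K,k1,W=cam('wrist');P=cloud(d,K,k1,W);n=np.hypot(P[...,0]-548,P[...,1]-329)<30
m=n&(P[...,2]>155)&(P[...,2]<175);print(m.sum(),np.median(P[m],0))
m=n&(P[...,2]>78)&(P[...,2]<90);print(np.median(P[m],0))
```

```text
rack diff 12.656761904761904 18.564790764790764
421 [547.31497041 329.74367925 163.04210631]
[550.80143648 335.95018344  82.43796232]
```

View pics/s4.png

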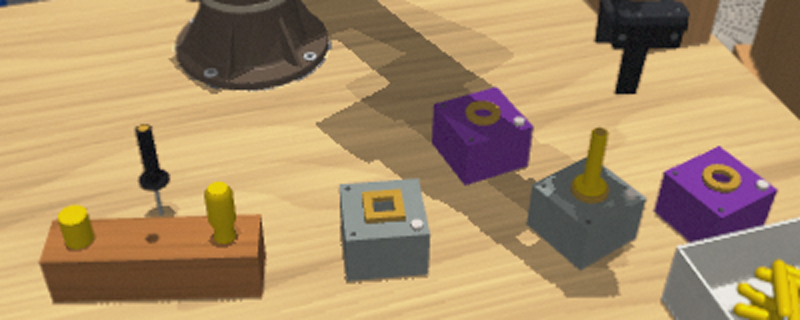

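The tester stands upright in the round terminal at (595,165), with its top at z 163 as expected, and the other two drivers are still in the rack. Handing in.

```bash
python3 -c "
from cell import env
print(env.job_done())"
```

```text
the job is handed in; nothing more can be done
None
```

The tester stands upright in the round terminal with its guard on the collar, the other two drivers are still in the rack, and the job is handed in; no verdict came back.

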